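Load a plate into the viewer and hold its dead-man lever at mid-travel

TASK

Slide the plate with the blue grip rail up out of the drying rack, stand it fully home and upright in the slot of the plate viewer and let go of it. Then, with closed fingers, press the viewer's red dead-man lever down to the middle of its travel (pointer in the green; never down to its end stop, which trips the lamp) and keep it there: hold it for at least two seconds, and finish while still holding it down. Leave the other plate and the things around where they are.

Things in the scene. Friction and masses are not known exactly. Their poses are not given: they have to be found in the camera images.
- blue_plate: Loose white coated plate, 62 mm wide (its x), 4 mm thick (its y), 92 mm tall with its rail (its z, up), about 70 g, standing upright in the rack; along its top edge runs a blue plastic grip rail 56 mm long (x), 10 mm thick (y) and 24 mm tall, from 68 to 92 mm above the origin. Origin: middle of the plate's lower edge. Same both ways round.
- orange_plate: The same kind of plate with an orange grip rail, in the other outer slot of the rack; leave it. Origin: middle of its lower edge. The two plates stand 100 mm apart; which outer slot holds which varies.
- rack: White slotted drying rack, 98 x 148 mm (x, y), fixed to the worktop. Origin: centre of its underside. Three slots at y = -50, 0, +50 mm in its frame (middle one empty); a plate stands on the rack's floor 10 mm above the origin, held only at its two ends by 6 mm wide grooves that reach up to 50 mm above the origin. A plate is free once raised by 40 mm.
- viewer: Grey plate viewer, 116 x 184 mm (x, y), base 19 mm high, fixed to the worktop. Origin: centre of its underside. Black drop-in slot near its -y end, a low aluminium lamp bar (up to 49 mm high) beside it at y = -11 mm, the red lever near its +y end; beside the lever's pivot a gauge 70 mm high, green for mid-travel and red near the end stop, passed by a yellow pointer on the lever.
- viewer_slot (a point): Centre of the slot's floor, 19 mm above the worktop; axes as the viewer's (x along the slot, y across it, z up). The slot is 69 mm long (x) and 6.5 mm wide (y) up to 22 mm above its floor, with a flared mouth about 20 mm wide (y) and 83 mm long (x) whose rim is 32 mm above the floor. A plate stands in it with its width along x and its lower edge on the floor.
- hold_lever (a joint): Angle of the viewer's sprung dead-man lever, rad: 0 released (raised 0.20 rad above level), 0.20 level (middle of the green), 0.40 end stop; it springs back up when let go. Green zone: 0.13 to 0.28. The pivot lies along the viewer's y axis at (40, 56, 55) mm in the viewer's frame; the lever points to the viewer's -x. At the pad it takes about 3 N to start moving, 7 N at 0.20 and 10.5 N at 0.40 straight down.
- lever_pad (a point): Centre of the top face of the lever's red pad (34 x 32 mm), 90 mm from the pivot along the lever and 7 mm above its middle line; moves with the lever. Released it is about 80 mm above the worktop, at mid-travel (lever level) 62 mm, at the end stop about 44 mm.
- beaker: Clear beaker, 52 mm across and 70 mm tall, standing to the right of the rack; bystander. Origin: centre of its underside.
- vial_rack: Blue vial rack, 42 x 98 x 36 mm, right of the beaker; bystander. Origin: centre of its underside.
- tape_roll: Green roll of tape lying flat, 64 mm across, 18 mm high, behind the work; bystander. Origin: centre of its underside.
Things that resemble listed ones, but are neither listed nor needed, are in the scene too. What is shaped like the blue_plate but turquoise is not meant.

How it is judged:
By the outcome, as a careful person would: the job done as asked, in the order asked, and still so for the second after the job is handed in, while the arm keeps its last pose, push and grip.
It also fails if it takes over 58 s, if anything falls off the work surface, if the arm or the gripper's body presses on something with over 40 N, if the wrist force passes 120 N, or if a joint passes its speed limit or range.

ROBOT

A 6-joint arm with a two-finger parallel gripper is mounted at the origin on a cart in front of the work surface, level with it; the furniture and walls round the work are solid. World frame = base frame: x ahead of the robot, y to its left, z up, the work surface at z = 0. Lengths are in m, angles in rad, forces in N, time in s.
With the tool pointing down it reaches from about 0.425 to 0.95 m from the base axis. Payload 3.5 kg.
Tool frame: the origin (TCP) lies at the very end of the fingers, on their centre line; the grasp point (between the pads) lies 19 mm behind it (grip_depth is the distance from the TCP to the grasp point, in m); x points along the fingers, z is the direction in which the jaws open and shut, and the axes are right-handed (so a half turn about x gives the same grasp; the last joint's range is limited). The gripper opens to 85 mm and grips with 20 to 120 N. Pads are 22 mm wide; open, the fingers measure 114 mm over their backs; the gripper's body (76 mm by 85 mm) begins 54 mm behind the grasp point. The pads swing forward as they close: fully open they stand 13 mm farther back than shut.
Start: joints at [-1.414, 0.286, 1.577, -0, 1.279, -0.15], TCP at [0.204, -0.643, 0.198] pointing down, gripper open.
Joint ranges: [-2.77, 2.77], [-0.9, 2.22], [0.21, 2.48], [-1.53, 4.67], [0.24, 2.81], [-2.84, 2.84]. Speed limits (rad/s): [2.79, 2.79, 3.14, 3.14, 3.14, 3.14].

INTERFACE

Orientations are given as a unit quaternion [x, y, z, w].
In Python, from plant import get_state, read_camera, calibration, sign_off, recognise, grip_depth gives the robot as it stands. The module is installed in compiled form; this text tells all that it offers.
- The arm moves only by the tool servo_tool, never from a script. Its argument "deltas" is a list that holds one entry, the list of rows, each a list of 4 numbers: the shift along the world's x, y, z scaled (see below), then the turn about the world's z scaled (see below). In form: [[[tx, ty, tz, spin], ...]]. A call has exactly 5 rows; each row is the pose to reach, as a shift and turn from the pose commanded when the call began; what a row does not reach only later rows make up. The controller multiplies each number of a shift by 10 cm and each number of a turn by 90 degrees. A row lasts 1/10 s, in which the tool goes at most 50 mm and 8.59 degrees, less where a joint would pass 70% of its speed; a pose out of reach is approached as far as the arm can. A call with a number of a shift or a turn outside -1 to 1 is refused whole. A call with a gripper value outside its range is refused whole. "claw" is the gripper's target within -1 to 1 (fully open at 1, half-way at 0, shut at -1), set as the call begins (left out, the last holds). The fingers move at their own pace and stop on an object; "force" is the grip in N (left out, the last holds). Time passes only in rows, so rows that repeat a pose let the fingers close, or fill a call up. It gives the time, the measured TCP pose, the force and the opening at its end, in the units of the state.
- get_state(): the state, without advancing time (a new reading comes with each control period).
- read_camera(name): name is "scene" or "top"; returns the picture (384x512x3 uint8, blue, green, red); there is no depth.
- calibration(name): a dict with "intrinsics" (3x3 intrinsics, pixels), "R" (3x3) and "t" (3): a world point X has camera coordinates R X + t. Camera axes: x right, y down, z forward; pixel columns grow to the right and rows downward; lengths in m; the calibration is good to about 2 mm. A picture is of the moment at which its call begins. calibration takes no time and is no camera call.
- sign_off(): hands the job in, once; it reports no verdict.
Trained networks look in the newest picture that a camera, given by its name, has taken for a name from the list of things; names that differ only in an ending like _2 or _b are one class to them, and where a whole thing is asked for, a point or a joint stands for the part that bears it (a point fixed in the world has none). Each returns a list of dicts, best first, with "p" (0 to 1); they miss things now and then, are a little off and sometimes report something else, mostly with a low value. They report only what shows in the picture. A call takes as long as a camera call. They do not tell look-alikes from the thing itself.
- recognise(camera, query): "at" ([x, y, z] in m, in world coordinates, good to about 4 mm: the middle of the surface that is visible of it).
The state is a dict: "time": time; "qpos": joint angles; "dq": joint speeds; "joint_efforts": joint torques, N m; "eef_pos": TCP position; "tcp_rot": TCP orientation; "contact_force": force on the tool from outside, world axes, zero at the start; "wrist_torque": the same for the moment, N m; "opening": opening from 0.0 (shut) to 1.0 (fully open).
Only numpy, scipy, OpenCV 4.12 (cv2) and the standard library are available. Lean on these libraries where they do the work, as an engineer would, in place of code of your own. Each camera call takes 0.05 s, during which the arm holds its last target. There are 200 camera calls.

## Working session

There is one attempt and no reset: what is moved stays moved. The work goes in short steps, Python scripts to look and compute and a tool call to move; the robot and the scene stay as the last step left them, time stands still between calls to the robot, and variables do not carry over. Pictures are saved under pics/ and viewed, about 8 in all and at most 12, crops included, and the job is handed in when it is done.

Besides the shell and the picture viewer there is one more tool, called after "Call:" as name(argument=value, ...), one argument or row to a line, values as JSON. servo_tool: Moves the arm, as the interface text tells. Its arguments: {"type":"object","properties":{"deltas":{"type":"array"},"claw":{"type":"number"},"force":{"type":"number"}},"required":["deltas"]}

```bash
mkdir -p pics; ls; cat > h.py <<'E'
import numpy as np, cv2
from plant import *
def px(name,X):
    c=calibration(name); p=c["intrinsics"]@(c["R"]@np.array(X,float)+c["t"]); return p[:2]/p[2]
def ray(name,uv,z):
    c=calibration(name); K,R,t=map(np.array,(c["intrinsics"],c["R"],c["t"])); o=-R.T@t
    d=R.T@np.linalg.inv(K)@np.array([uv[0],uv[1],1.]); return o+d*(z-o[2])/d[2]
E
python3 - <<'E'
from h import *
a=read_camera("scene");b=read_camera("top")
cv2.imwrite("pics/s0.png",a);cv2.imwrite("pics/t0.png",b)
print(get_state(),grip_depth)
for c in("scene","top"):
    k=calibration(c);print(c,-np.array(k["R"]).T@k["t"])
    for q in("blue_plate","orange_plate","rack","viewer","hold_lever","lever_pad","beaker","vial_rack","tape_roll"):
        print(c,q,[(np.round(r["at"],3),round(r["p"],2),np.round(px(c,r["at"]))) for r in recognise(c,q)])
E
```

```text
pics
{'time': 0.1, 'qpos': array([-1.41399083e+00,  2.87090948e-01,  1.57806013e+00, -2.87064217e-06,
        1.27861546e+00, -1.49999011e-01]), 'dq': array([-0.00049736, -0.00158207, -0.00473572, -0.00031112, -0.00093697,
       -0.00052763]), 'joint_efforts': array([ 7.54493958e-04, -4.07296228e+01, -2.93699867e+01, -1.25433612e-04,
        3.42006773e-03, -5.09645020e-06]), 'eef_pos': array([ 0.20377977, -0.64278966,  0.19646035]), 'tcp_rot': array([ 0.41826826,  0.57107496, -0.41718639,  0.56998295]), 'contact_force': array([-0.26462516, -0.56027762,  0.2157016 ]), 'wrist_torque': array([-0.01668657, -0.01248841,  0.00643967]), 'opening': 0.9987623114861546} 0.0187
scene [0.04724148 0.74191855 0.66314839]
scene blue_plate [(array([ 0.475, -0.085,  0.048]), 0.84, array([299., 191.])), (array([0.494, 0.01 , 0.064]), 0.6, array([278., 199.]))]
scene orange_plate [(array([0.497, 0.109, 0.061]), 0.69, array([258., 217.]))]
scene rack [(array([0.47 , 0.074, 0.016]), 0.96, array([273., 226.])), (array([0.496, 0.108, 0.063]), 0.4, array([258., 216.]))]
scene viewer [(array([0.487, 0.359,
[... 665 characters left out ...]
.49 , 0.008, 0.101]), 0.44, array([266., 223.]))]
top orange_plate [(array([0.489, 0.105, 0.103]), 0.58, array([231., 223.])), (array([0.489, 0.398, 0.072]), 0.49, array([132., 224.]))]
top rack [(array([0.496, 0.052, 0.009]), 0.81, array([251., 224.])), (array([0.49 , 0.397, 0.072]), 0.38, array([132., 224.]))]
top viewer [(array([0.499, 0.336, 0.018]), 0.66, array([157., 223.]))]
top hold_lever [(array([0.489, 0.397, 0.069]), 0.61, array([132., 224.]))]
top lever_pad []
top beaker [(array([ 0.478, -0.216,  0.02 ]), 0.72, array([339., 229.]))]
top vial_rack [(array([ 0.484, -0.332,  0.024]), 0.9, array([377., 227.]))]
top tape_roll [(array([0.684, 0.164, 0.015]), 0.47, array([214., 163.]))]
```

```bash
python3 - <<'E'
import cv2
a=cv2.imread("pics/s0.png")[140:340,120:350]
b=cv2.imread("pics/t0.png")[180:270,80:400]
cv2.imwrite("pics/s1.png",cv2.resize(a,None,fx=2.6*1.2,fy=2.6*1.2,interpolation=2)[:600,:800])
cv2.imwrite("pics/t1.png",cv2.resize(b,None,fx=2.5,fy=2.5,interpolation=2))
E
```

```text
(no output)
```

View pics/s1.png

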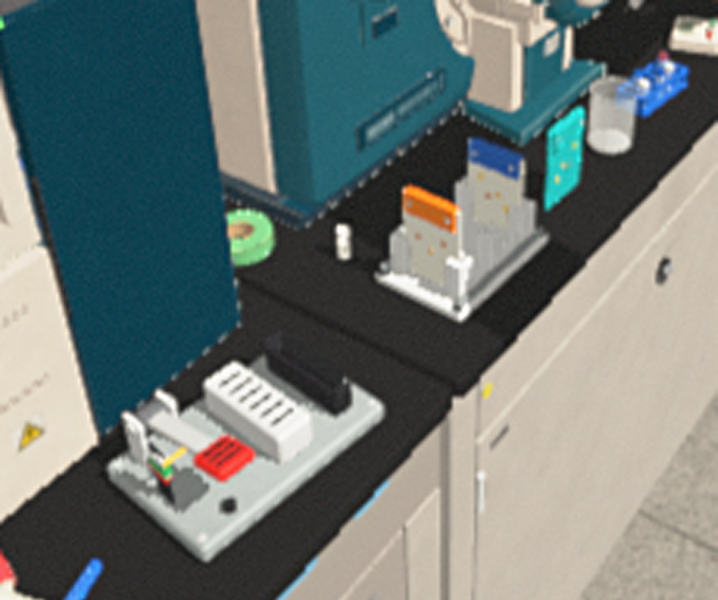

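View pics/t1.png

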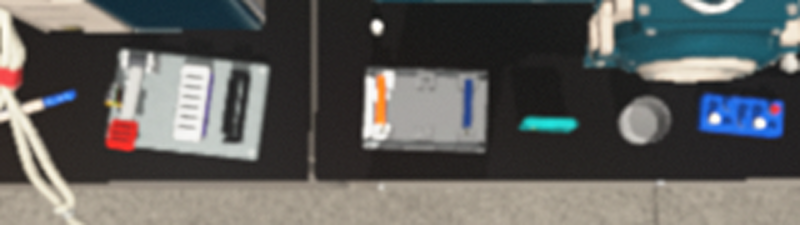

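Scene crop: orange rail at (258,207), blue rail at (278,190) and a turquoise look-alike at (301,190). In the top view they are at (232,220), (267,221) and (299,230). The one I want is the dark blue rail in the rack at about (0.49, 0.01). The turquoise plate stands outside the rack.

```bash
python3 - <<'E'
from h import *
P={c:cv2.imread(f"pics/{c[0]}0.png") for c in("scene","top")}
def mask(c,lo,hi,box):
    m=cv2.inRange(cv2.cvtColor(P[c],cv2.COLOR_BGR2HSV),lo,hi); k=np.zeros_like(m);x0,y0,x1,y1=box;k[y0:y1,x0:x1]=m[y0:y1,x0:x1];return k
def rep(n,c,lo,hi,box,z):
    ys,xs=np.nonzero(mask(c,lo,hi,box)); 
    w=np.array([ray(c,(x,y),z)[:2] for x,y in zip(xs,ys)])
    r=cv2.minAreaRect((w*1000).astype(np.float32)); e=np.linalg.svd(w-w.mean(0))[2][0]
    print(n,c,len(xs),"mean",w.mean(0).round(4),"rect",np.round(r[0],1),np.round(r[1],1),"axis deg",round(np.degrees(np.arctan2(e[1],e[0])),1))
rep("blue","top",(108,90,40),(130,255,255),(255,205,280,245),.102)
rep("orange","top",(5,120,100),(22,255,255),(220,205,250,245),.102)
rep("turq","top",(82,100,80),(100,255,255),(280,215,320,245),.09)
rep("pad","top",(0,120,80),(6,255,255),(110,215,145,250),.08)
rep("slot","top",(0,0,0),(180,255,50),(163,200,184,242),.051)
# scene: rail centre pixels vs predicted
for n,lo,hi,box in(("blue",(108,90,40),(130,255,255),(262,178,292,205)),("orange",(5,120,100),(22,255,255),(240,190,275,222)),("pad",(0,120,80),(6,255,255),(175,270,210,300))):
    ys,xs=np.nonzero(mask("scene",lo,hi,box)); print(n,"scene",len(xs),xs.mean(),ys.mean())
for n,X in(("blue",(.49,.012,.09)),("orange",(.49,.105,.09)),("pad",(.49,.398,.08))): print(n,px("scene",X))
b=P["top"][192:252,118:194];cv2.imwrite("pics/v.png",np.hstack([cv2.resize(b,(456,360),interpolation=cv2.INTER_CUBIC),cv2.resize(P["scene"][240:325,150:250],(344,360)[::1],interpolation=cv2.INTER_CUBIC)]))
E
```

```text
blue top 54 mean [0.4956 0.0043] rect [494.5   4.2] [ 8.2 51.9] axis deg 176.5
orange top 64 mean [0.4981 0.1044] rect [500.5 105.1] [51.7  8.6] axis deg 178.3
turq top 128 mean [ 0.4715 -0.0886] rect [471.4 -88.3] [63.2 17. ] axis deg -92.1
pad top 144 mean [0.4607 0.404 ] rect [460.5 404.7] [34.5 34.6] axis deg 169.0
slot top 157 mean [0.5292 0.2802] rect [511.4 282.8] [ 59.9 104.4] axis deg 177.7
blue scene 134 278.13432835820896 189.53731343283582
orange scene 158 257.373417721519 205.70253164556962
pad scene 173 191.42196531791907 286.3063583815029
blue [278.840711   192.57260162]
orange [260.61536111 208.34329343]
pad [184.36382961 278.03355139]
```

View pics/v.png

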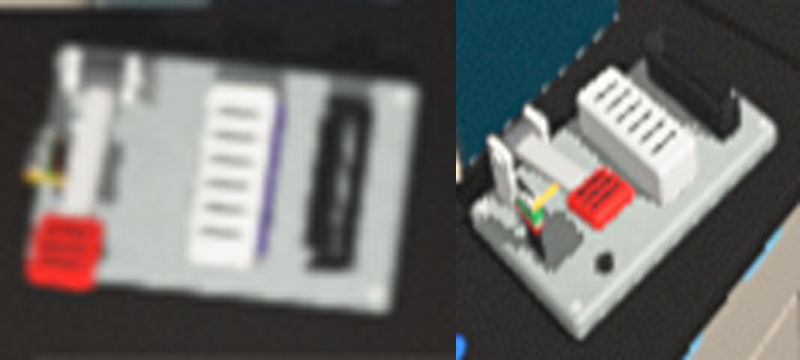

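```bash
python3 - <<'E'
from h import *
f=lambda u,v,z:ray("top",(118+(u+.5)/6-.5,192+(v+.5)/6-.5),z)
c=[f(58,45,.019),f(418,83,.019),f(390,312,.019)]
c=np.array(c)[:,:2];print(c.round(4),"len",np.linalg.norm(c[0]-c[1]),np.linalg.norm(c[1]-c[2]))
e=c[0]-c[1];yaw=-np.degrees(np.arctan2(e[0],e[1]));g=c[1]-c[2];print("yaw",yaw,np.degrees(np.arctan2(g[1],g[0])))
o=(c[0]+c[2])/2;print("origin",o)
for n,u,v,z in(("slot",341,182,.051),("slottop",353,95,.051),("slotbot",329,270,.051),("pad",66,250,.079)):
    w=f(u,v,z)[:2];print(n,w.round(4))
    for y in(-6,-7,-8):
        a=np.radians(y);R=np.array([[np.cos(a),-np.sin(a)],[np.sin(a),np.cos(a)]]);print("  in viewer @",y,(R.T@(w-o)*1000).round(1))
# refine by mask with grey-ish convex hull
img=cv2.imread("pics/t0.png");m=cv2.inRange(img,(70,70,70),(255,255,255));m[:, :122]=0;m[:,192:]=0;m[:196]=0;m[250:]=0
ys,xs=np.nonzero(m);w=np.array([ray("top",(x,y),.019)[:2]*1000 for x,y in zip(xs,ys)],np.float32);print(cv2.minAreaRect(w))
# scene check with hypotheses
s=cv2.imread("pics/s0.png")
a=np.radians(-7)
E
```

```text
[[0.5717 0.4284]
 [0.5515 0.2449]
 [0.4356 0.2566]] len 0.18464589266129444 0.11651600044400497
yaw -6.269388196571176 -5.768414399790506
origin [0.50366121 0.34247941]
slot [0.4979 0.2769]
  in viewer @ -6 [  1.1 -65.8]
  in viewer @ -7 [  2.3 -65.7]
  in viewer @ -8 [  3.4 -65.7]
slottop [0.5412 0.2721]
  in viewer @ -6 [ 44.7 -66.1]
  in viewer @ -7 [ 45.9 -65.3]
  in viewer @ -8 [ 47.  -64.5]
slotbot [0.4545 0.2818]
  in viewer @ -6 [-42.5 -65.5]
  in viewer @ -7 [-41.4 -66.2]
  in viewer @ -8 [-40.2 -66.9]
pad [0.4627 0.4034]
  in viewer @ -6 [-47.1  56.3]
  in viewer @ -7 [-48.1  55.5]
  in viewer @ -8 [-49.1  54.6]
((503.4817199707031, 345.1484375), (193.7707977294922, 120.23419189453125), 83.4783935546875)
```

```bash
python3 - <<'E'
from h import *
a=cv2.imread("pics/s0.png");b=cv2.imread("pics/t0.png")
cv2.imwrite("pics/full.png",np.hstack([cv2.resize(a,(400,300)),cv2.resize(b,(400,300))]))
from scipy.spatial.transform import Rotation as Ro
print(Ro.from_quat(get_state()["tcp_rot"]).as_matrix().round(3))
E
```

```text
[[-0.     0.953  0.302]
 [ 0.     0.302 -0.953]
 [-1.    -0.    -0.   ]]
```

View pics/full.png

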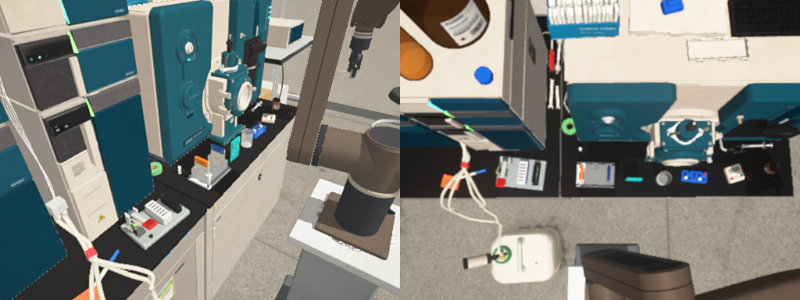

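Call:
servo_tool(
  deltas=[
    [[0.08,0.2,0,-0.007],[0.16,0.4,0,-0.014],[0.24,0.6,0,-0.021],[0.32,0.8,0,-0.028],[0.42,1,0,-0.035]],
  ],
  claw=-0.2,
)

```text
time: 1.5
eef_pos: [0.246, -0.5427, 0.1978]
tcp_rot: [0.433, 0.559, -0.434, 0.559]
contact_force: [-0.6, -0.7, 0.1]
opening: 0.4
```

Call:
servo_tool(
  deltas=[
    [[0.08,0.2,0,-0.007],[0.16,0.4,0,-0.014],[0.24,0.6,0,-0.021],[0.32,0.8,0,-0.028],[0.42,1,0,-0.035]],
  ],
)

```text
time: 2.0
eef_pos: [0.2881, -0.4427, 0.1979]
tcp_rot: [0.449, 0.546, -0.449, 0.547]
contact_force: [-0.5, 0.1, 0.4]
opening: 0.399
```

Call:
servo_tool(
  deltas=[
    [[0.08,0.2,0,-0.007],[0.16,0.4,0,-0.014],[0.24,0.6,0,-0.021],[0.32,0.8,0,-0.028],[0.42,1,0,-0.035]],
  ],
)

```text
time: 2.5
eef_pos: [0.3301, -0.3427, 0.1979]
tcp_rot: [0.463, 0.534, -0.464, 0.534]
contact_force: [0.5, -0.5, 1.3]
opening: 0.402
```

```bash
python3 - <<'E'
from h import *
# triangulate cable clamp; tower base edge
def tri(a,b):
    p=[];
    A=[]
    for n,(u,v) in(("scene",a),("top",b)):
        c=calibration(n);M=np.array(c["intrinsics"])@np.c_[c["R"],c["t"]];A+=[M,]
    X=cv2.triangulatePoints(A[0],A[1],np.array(a,float),np.array(b,float))[:,0];return X[:3]/X[3]
print("clamp",tri((115,322),(81,211)),"tower base",ray("scene",(197,244),0),"machine base",ray("scene",(280,185),0))
print(get_state()["qpos"])
E
```

```text
clamp [0.53017154 0.54977434 0.06626414] tower base [0.61083261 0.2410361  0.        ] machine base [ 0.58124369 -0.144678    0.        ]
[-1.01782735e+00 -1.66329379e-01  2.05101476e+00 -2.45736920e-05
  1.25642276e+00  4.11897409e-01]
```

Call:
servo_tool(
  deltas=[
    [[0.08,0.2,0,-0.007],[0.16,0.4,0,-0.014],[0.24,0.6,0,-0.021],[0.32,0.8,0,-0.028],[0.42,1,0,-0.035]],
  ],
)

```text
time: 3.0
eef_pos: [0.3721, -0.2427, 0.198]
tcp_rot: [0.478, 0.521, -0.478, 0.521]
contact_force: [0.0, -0.3, -0.8]
opening: 0.399
```

Call:
servo_tool(
  deltas=[
    [[0.08,0.2,0,-0.007],[0.16,0.4,0,-0.014],[0.24,0.6,0,-0.021],[0.32,0.8,0,-0.028],[0.42,1,0,-0.035]],
  ],
)

```text
time: 3.5
eef_pos: [0.4141, -0.1426, 0.198]
tcp_rot: [0.492, 0.508, -0.492, 0.508]
contact_force: [0.5, -0.2, -0.7]
opening: 0.401
```

Call:
servo_tool(
  deltas=[
    [[0.08,0.2,0,-0.007],[0.16,0.4,0,-0.014],[0.24,0.6,0,-0.021],[0.32,0.8,0,-0.028],[0.42,1,0,-0.037]],
  ],
)

```text
time: 4.0
eef_pos: [0.4561, -0.0426, 0.198]
tcp_rot: [0.507, 0.493, -0.507, 0.493]
contact_force: [-0.1, -0.4, 0.4]
opening: 0.404
```

Call:
servo_tool(
  deltas=[
    [[0.1,0.12,0,0],[0.2,0.24,0,0],[0.3,0.36,0,0],[0.4,0.47,0,0],[0.4,0.47,0,0]],
  ],
)

```text
time: 4.5
eef_pos: [0.4968, 0.0045, 0.1978]
tcp_rot: [0.506, 0.494, -0.506, 0.494]
contact_force: [-0.2, 0.2, -0.5]
opening: 0.402
```

Call:
servo_tool(
  deltas=[
    [[0,0,-0.15,0],[0,0,-0.3,0],[0,0,-0.45,0],[0,0,-0.6,0],[0,0,-0.75,0]],
  ],
)

```text
time: 5.0
eef_pos: [0.4948, 0.0033, 0.1204]
tcp_rot: [-0.506, -0.494, 0.507, -0.493]
contact_force: [-0.6, -0.5, -0.2]
opening: 0.403
```

```bash
python3 - <<'E'
from h import *
a=read_camera("scene");b=read_camera("top");cv2.imwrite("pics/s2.png",a);s=get_state();print(s["eef_pos"],s["qpos"],s["contact_force"])
cv2.imwrite("pics/c2.png",np.hstack([cv2.resize(a[150:240,230:320],(400,400),interpolation=2),cv2.resize(b[180:260,225:305],(400,400),interpolation=2)]))
E
```

```text
[0.49295098 0.00366561 0.11872093] [-1.98662272e-01 -3.24165541e-02  2.08083287e+00 -7.38442937e-05
  1.10050508e+00  1.39916426e+00] [ 0.04733324 -0.80451969  0.22261992]
```

View pics/c2.png

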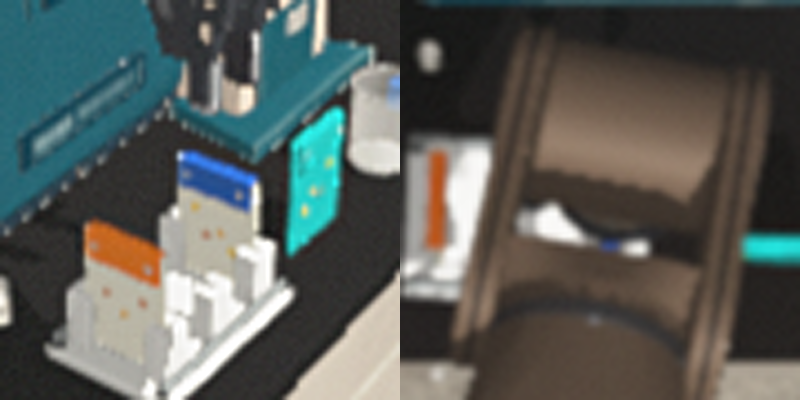

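The scene crop shows both fingers above the blue rail, which is at (218,180), on its centre line. Orange and turquoise are clear. Descending and gripping.

Call:
servo_tool(
  deltas=[
    [[0,0,-0.1,0],[0,0,-0.2,0],[0,0,-0.3,0],[0,0,-0.4,0],[0,0,-0.48,0]],
  ],
)

```text
time: 5.6
eef_pos: [0.4956, 0.0036, 0.0737]
tcp_rot: [-0.506, -0.494, 0.507, -0.493]
contact_force: [-0.6, 0.5, -0.4]
opening: 0.4
```

Call:
servo_tool(
  deltas=[
    [[0,0,0,0],[0,0,0,0],[0,0,0,0],[0,0,0,0],[0,0,0,0]],
  ],
  claw=-1,
  force=45,
)

```text
time: 6.1
eef_pos: [0.4962, 0.0035, 0.0752]
tcp_rot: [0.507, 0.493, -0.506, 0.494]
contact_force: [0.9, 0.2, 0.3]
opening: 0.001
```

Call:
servo_tool(
  deltas=[
    [[0,0,0,0],[0,0,0,0],[0,0,0,0],[0,0,0,0],[0,0,0,0]],
  ],
)

```text
time: 6.6
eef_pos: [0.4959, 0.0035, 0.0747]
tcp_rot: [0.507, 0.493, -0.507, 0.493]
contact_force: [-0.2, 0.6, -0.3]
opening: -0.004
```

The gripper shut fully, so it missed. Looking again.

```bash
python3 - <<'E'
from h import *
a=read_camera("scene");b=read_camera("top");s=get_state();print(s["eef_pos"],s["contact_force"],px("scene",s["eef_pos"]))
cv2.imwrite("pics/c3.png",np.hstack([cv2.resize(a[150:240,230:320],(400,400),interpolation=2),cv2.resize(b[180:260,225:305],(400,400),interpolation=2)]))
E
```

```text
[0.4958629  0.00354059 0.07468929] [-0.02452808  0.67884812  0.41228737] [278.55927353 194.93642476]
```

View pics/c3.png

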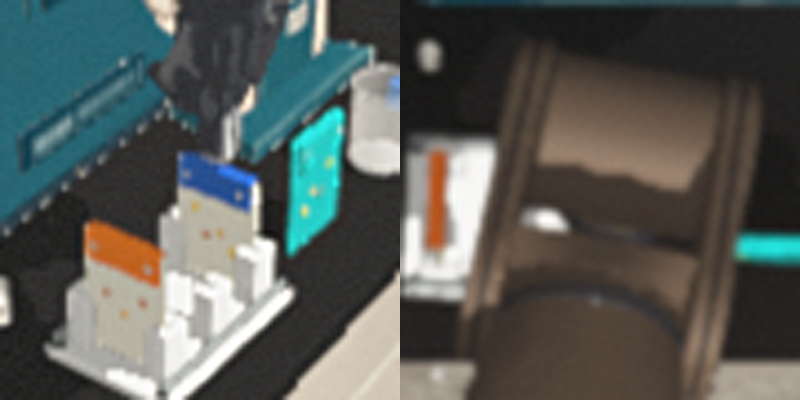

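```bash
python3 - <<'E'
from h import *
for X in((.495,.0035,.119),(.495,.0035,.126),(.495,.0035,.075),(.495,.0035,.102),(.523,.0085,.102),(.467,.0085,.102),(.495,.0035,.16)):
    p=px("scene",X);print(X,p.round(1),"crop",((p-[230,150])*4.44).round())
# corners of blue rail in scene crop c3: top-left (180,152), top-right (258,177)
for u,v in((180,152),(258,177),(85,222),(160,255)):
    print((u,v),ray("scene",(230+u/4.44,150+v/4.44),.102).round(4))
E
```

```text
(0.495, 0.0035, 0.119) [279.2 182.3] crop [218. 143.]
(0.495, 0.0035, 0.126) [279.2 180.2] crop [219. 134.]
(0.495, 0.0035, 0.075) [278.8 194.9] crop [217. 200.]
(0.495, 0.0035, 0.102) [279.  187.2] crop [218. 165.]
(0.523, 0.0085, 0.102) [270.  185.1] crop [178. 156.]
(0.467, 0.0085, 0.102) [286.4 191. ] crop [251. 182.]
(0.495, 0.0035, 0.16) [279.5 169.9] crop [220.  89.]
(180, 152) [0.5243 0.0037 0.102 ]
(258, 177) [0.4662 0.0006 0.102 ]
(85, 222) [0.5288 0.1043 0.102 ]
(160, 255) [0.4711 0.1068 0.102 ]
```

Call:
servo_tool(
  deltas=[
    [[0,0,0.1,0],[0,0,0.25,0],[0,0,0.4,0],[0,0,0.55,0],[0,0,0.7,0]],
  ],
)

```text
time: 7.2
eef_pos: [0.4961, 0.0035, 0.1462]
tcp_rot: [0.507, 0.493, -0.506, 0.494]
contact_force: [0.2, 0.1, 0.2]
opening: -0.003
```

Call:
servo_tool(
  deltas=[
    [[0,0,0,0],[0,0,0,0],[0,0,0,0],[0,0,0,0],[0,0,0,0]],
  ],
)

```text
time: 7.7
eef_pos: [0.4954, 0.0036, 0.1439]
tcp_rot: [-0.506, -0.494, 0.507, -0.493]
contact_force: [0.9, -0.7, -0.7]
opening: 0.002
```

```bash
python3 - <<'E'
from h import *
a=read_camera("scene");s=get_state();X=s["eef_pos"];print(X,px("scene",X))
cv2.imwrite("pics/s4.png",a)
c=cv2.resize(a[120:220,240:320],None,fx=6,fy=6,interpolation=2)
def mk(X,col):
    p=(px("scene",X)-[240,120]+.5)*6; cv2.drawMarker(c,tuple(int(v) for v in p),col,0,16,1)
mk(X,(0,0,255)); mk((.495,.003,.102),(0,255,0)); mk((.523,.003,.102),(0,255,0)); mk((.467,.003,.102),(0,255,0))
cv2.imwrite("pics/c4.png",c)
E
```

```text
[0.49550588 0.00360229 0.14405004] [279.23262982 174.77874257]
```

View pics/c4.png

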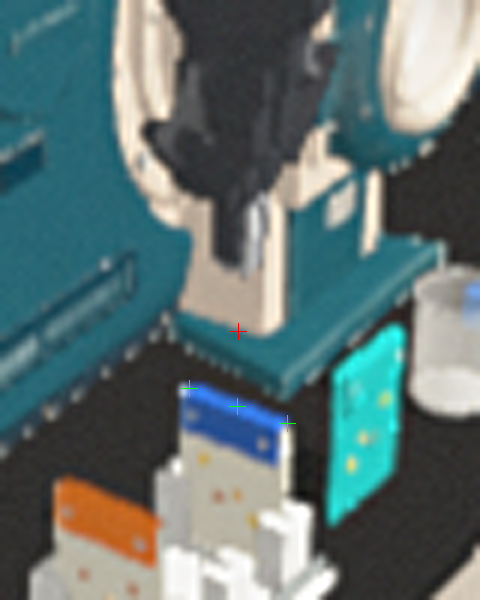

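```bash
python3 - <<'E'
from h import *
X=(.2038,-.6428,.1965); out=[]
for c in("scene","top"):
    a=cv2.imread(f"pics/{c[0]}0.png");p=px(c,X);print(c,p)
    x0=int(np.clip(p[0]-40,0,432));y0=int(np.clip(p[1]-50,0,304));print(x0,y0)
    k=cv2.resize(a[y0:y0+80,x0:x0+80],(400,400),interpolation=2)
    cv2.drawMarker(k,tuple(int(v) for v in (p-[x0,y0]+.5)*5),(0,0,255),0,16,1);out.append(k)
cv2.imwrite("pics/c5.png",np.hstack(out))
E
```

```text
scene [444.8935889  108.53876806]
404 58
top [521.09003944 329.35598683]
432 279
```

View pics/c5.png

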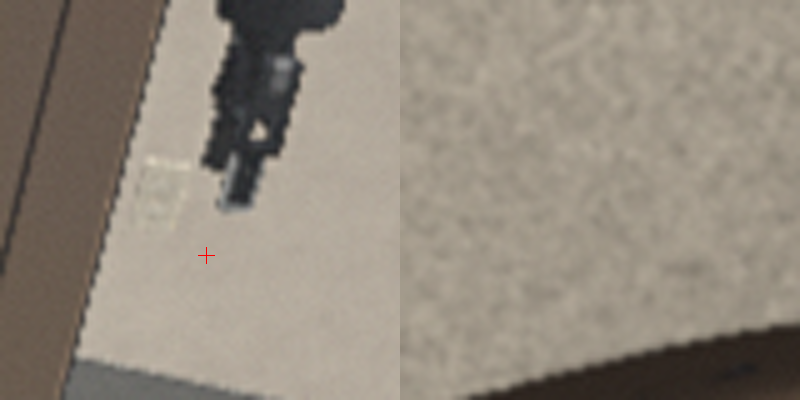

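```bash
python3 - <<'E'
from h import *
X=np.array((.2038,-.6428,.1965));j=np.array((.302,-.953,0))
for s in(1,-1):
  for q in (.0425,.057): print("start expect",s,q,px("scene",X+s*q*j+[0,0,.013]).round(1))
print("observed start",404+238/5-.5,58+208/5-.5)
A=np.array((.4955,.0036,.144));print("lift exp",px("scene",A),"obs",240+235/6-.5,120+270/6-.5)
def J(X): return np.array([(px("scene",X+d)-px("scene",X-d))/.002 for d in np.eye(3)*.001]).T
print(J(X).round(0),"\n",J(A).round(0))
E
```

```text
start expect 1 0.0425 [444.6 101.1]
start expect 1 0.057 [444.1  99.8]
start expect -1 0.0425 [447.4 109.2]
start expect -1 0.057 [447.9 110.7]
observed start 451.1 99.1
lift exp [279.23438324 174.7941387 ] obs 278.6666666666667 164.5
[[-300.  -61.   80.]
 [ -56.   84. -269.]] 
 [[-299. -188.    9.]
 [-102.  151. -303.]]
```

The finger ends sit about 34 mm higher than reported in both views (start and now), as a pure z offset. That explains the miss, since the fingers shut just above the rail. I'll correct z by -34 mm. Reported z 0.040 leaves the body above the rail either way.

Call:
servo_tool(
  deltas=[
    [[0,0,0,0],[0,0,0,0],[0,0,0,0],[0,0,-0.1,0],[0,0,-0.2,0]],
  ],
  claw=-0.2,
)

```text
time: 8.25
eef_pos: [0.496, 0.0035, 0.1242]
tcp_rot: [0.507, 0.493, -0.506, 0.494]
contact_force: [-0.3, 0.0, -0.7]
opening: 0.397
```

Call:
servo_tool(
  deltas=[
    [[0,0,-0.1,0],[0,0,-0.2,0],[0,0,-0.3,0],[0,0,-0.4,0],[0,0,-0.5,0]],
  ],
)

```text
time: 8.75
eef_pos: [0.4958, 0.0036, 0.0737]
tcp_rot: [-0.506, -0.493, 0.507, -0.493]
contact_force: [-0.4, 0.2, -0.4]
opening: 0.402
```

Call:
servo_tool(
  deltas=[
    [[0,0,-0.08,0],[0,0,-0.16,0],[0,0,-0.24,0],[0,0,-0.3,0],[0,0,-0.34,0]],
  ],
)

```text
time: 9.25
eef_pos: [0.4957, 0.0036, 0.0401]
tcp_rot: [-0.506, -0.494, 0.507, -0.493]
contact_force: [-0.1, 1.3, 0.1]
opening: 0.401
```

Call:
servo_tool(
  deltas=[
    [[0,0,0,0],[0,0,0,0],[0,0,0,0],[0,0,0,0],[0,0,0,0]],
  ],
  claw=-1,
  force=30,
)

```text
time: 9.75
eef_pos: [0.496, 0.0038, 0.0409]
tcp_rot: [0.507, 0.493, -0.506, 0.493]
contact_force: [0.4, 2.3, -1.7]
opening: 0.108
```

Call:
servo_tool(
  deltas=[
    [[0,0,0,0],[0,0,0,0],[0,0,0,0],[0,0,0,0],[0,0,0,0]],
  ],
)

```text
time: 10.25
eef_pos: [0.4959, 0.0037, 0.0408]
tcp_rot: [0.507, 0.493, -0.506, 0.493]
contact_force: [0.2, 3.5, -0.4]
opening: 0.111
```

```bash
python3 - <<'E'
from h import *
a=read_camera("scene");s=get_state();X=s["eef_pos"];print(X,px("scene",X),s["opening"],s["contact_force"])
cv2.imwrite("pics/s6.png",a)
cv2.imwrite("pics/c6.png",cv2.resize(a[150:230,240:320],None,fx=6,fy=6,interpolation=2))
E
```

```text
[0.49594631 0.00371756 0.04080714] [278.23718764 204.286508  ] 0.11166134422562692 [ 0.37960208  3.13059665 -0.46250806]
```

The opening is 9.4 mm, which matches the 10 mm rail, so it is gripped. Lifting.

Call:
servo_tool(
  deltas=[
    [[0,0.01,0.06,0],[0,0.01,0.16,0],[0,0.01,0.28,0],[0,0.01,0.4,0],[0,0.01,0.5,0]],
  ],
)

```text
time: 10.8
eef_pos: [0.4966, 0.0042, 0.0926]
tcp_rot: [0.507, 0.493, -0.506, 0.494]
contact_force: [-0.5, 0.0, -1.2]
opening: 0.113
```

Call:
servo_tool(
  deltas=[
    [[0,0,0.2,0],[0,0,0.4,0],[0,0,0.6,0],[0,0,0.8,0],[0,0,0.9,0]],
  ],
)

```text
time: 11.3
eef_pos: [0.497, 0.0042, 0.1837]
tcp_rot: [0.507, 0.492, -0.506, 0.495]
contact_force: [0.2, 0.0, -0.9]
opening: 0.108
```

Call:
servo_tool(
  deltas=[
    [[0,0,0,0],[0,0,0,0],[0,0,0,0],[0,0,0,0],[0,0,0,0]],
  ],
)

```text
time: 11.8
eef_pos: [0.4954, 0.0046, 0.1798]
tcp_rot: [-0.506, -0.494, 0.507, -0.493]
contact_force: [0.0, 0.4, -0.6]
opening: 0.11
```

```bash
python3 - <<'E'
from h import *
a=read_camera("scene");s=get_state();X=s["eef_pos"];print(X,s["opening"],s["contact_force"],s["qpos"])
m=cv2.inRange(cv2.cvtColor(a,cv2.COLOR_BGR2HSV),(108,90,40),(130,255,255));m[:100]=0;m[:,:250]=0;m[:,310:]=0;m[205:]=0
ys,xs=np.nonzero(m);print(len(xs),xs.mean(),ys.mean(),xs.min(),ys.min(),xs.max(),ys.max())
# expected centre of rail +y face, visible lower part
for z in(.218,.230,.242): print(z,px("scene",(.496,.0095,z)))
cv2.imwrite("pics/c7.png",cv2.resize(a[110:220,235:325],None,fx=5,fy=5,interpolation=2))
E
```

```text
[0.49552482 0.00459799 0.17999208] 0.11177636587201367 [-0.37808404  0.86350896 -0.86841461] [-1.95764612e-01 -9.98045377e-02  2.02539820e+00 -7.65045365e-06
  1.21734546e+00  1.40123671e+00]
76 280.67105263157896 147.52631578947367 271 141 288 154
0.218 [278.59256273 152.22370461]
0.23 [278.69830058 148.2345507 ]
0.242 [278.80554537 144.18854492]
```

View pics/c7.png

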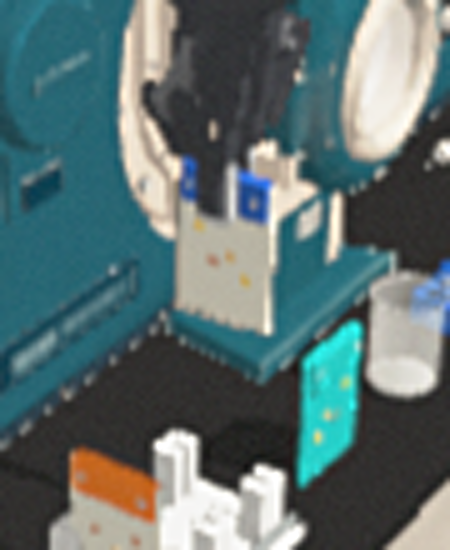

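Lifted upright and centred. Moving over to the viewer.

Call:
servo_tool(
  deltas=[
    [[0,0.15,0,-0.005],[0,0.35,0,-0.01],[0,0.55,0,-0.015],[0,0.75,0,-0.02],[0,0.95,0,-0.02]],
  ],
)

```text
time: 12.35
eef_pos: [0.4957, 0.1003, 0.1805]
tcp_rot: [-0.514, -0.485, 0.514, -0.485]
contact_force: [-0.4, 0.5, -0.5]
opening: 0.107
```

Call:
servo_tool(
  deltas=[
    [[0,0.2,0,-0.005],[0,0.4,0,-0.01],[0,0.6,0,-0.015],[0,0.8,0,-0.02],[0,0.95,0,-0.02]],
  ],
)

```text
time: 12.85
eef_pos: [0.4957, 0.1956, 0.1805]
tcp_rot: [-0.522, -0.478, 0.522, -0.477]
contact_force: [0.0, 0.0, 0.1]
opening: 0.112
```

Call:
servo_tool(
  deltas=[
    [[0,0.2,0,-0.005],[0,0.4,0,-0.01],[0,0.6,0,-0.012],[0,0.75,0,-0.012],[0,0.82,0,-0.012]],
  ],
)

```text
time: 13.35
eef_pos: [0.4958, 0.2776, 0.1805]
tcp_rot: [-0.526, -0.473, 0.526, -0.473]
contact_force: [0.9, -0.2, -1.9]
opening: 0.112
```

Call:
servo_tool(
  deltas=[
    [[0,0,-0.1,0],[0,0,-0.2,0],[0,0,-0.3,0],[0,0,-0.4,0],[0,0,-0.4,0]],
  ],
)

```text
time: 13.85
eef_pos: [0.4944, 0.2755, 0.138]
tcp_rot: [-0.525, -0.473, 0.528, -0.471]
contact_force: [-0.6, -0.4, -1.1]
opening: 0.104
```

Call:
servo_tool(
  deltas=[
    [[0,0,-0.1,0],[0,0,-0.2,0],[0,0,-0.2,0],[0,0,-0.2,0],[0,0,-0.2,0]],
  ],
)

```text
time: 14.35
eef_pos: [0.4962, 0.2767, 0.1211]
tcp_rot: [0.526, 0.472, -0.526, 0.472]
contact_force: [0.0, 0.5, -1.0]
opening: 0.109
```

```bash
python3 - <<'E'
from h import *
from scipy.spatial.transform import Rotation as Ro
a=read_camera("scene");b=read_camera("top");s=get_state();X=s["eef_pos"];print(X,s["opening"],s["contact_force"],s["qpos"])
print(Ro.from_quat(s["tcp_rot"]).as_matrix().round(3)[:,2])
c=cv2.resize(a[180:300,165:265],None,fx=5,fy=5,interpolation=2)
an=np.radians(-6.2);R=np.array([[np.cos(an),-np.sin(an)],[np.sin(an),np.cos(an)]])
S=np.array([.4965,.2769])
for x,y,z,col in((41.5,10,51,(0,255,0)),(-41.5,10,51,(0,255,0)),(41.5,-10,51,(0,255,0)),(-41.5,-10,51,(0,255,0)),(31,2,X[2]*1000-30,(0,0,255)),(-31,2,X[2]*1000-30,(0,0,255))):
    p=(px("scene",(*(S+R@[x/1000,y/1000]),z/1000))-[165,180]+.5)*5;cv2.drawMarker(c,tuple(int(v) for v in p),col,0,12,1)
cv2.imwrite("pics/c8.png",c)
E
```

```text
[0.49628884 0.27672072 0.12133724] 0.1135808324490886 [-0.41124417 -0.1800439  -0.955375  ] [ 3.30131856e-01  1.27998293e-01  1.90840349e+00 -1.24648142e-05
  1.10400392e+00  2.00870753e+00]
[-0.108 -0.994 -0.   ]
```

View pics/c8.png

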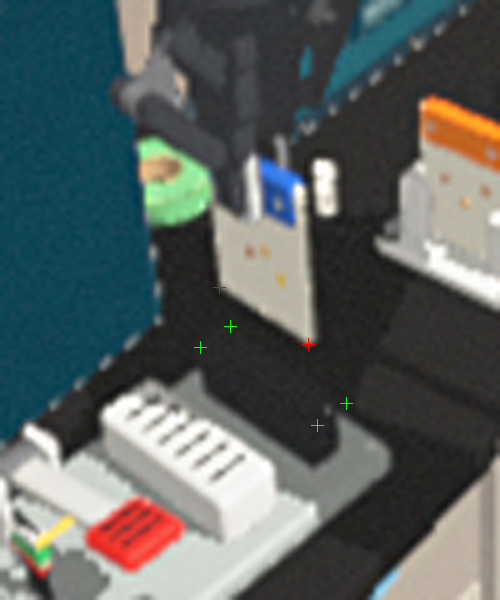

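The plate's lower corners, at (220,285) and (315,342), match the prediction within about 1 px and sit over the slot mouth. Lowering with force checks.

Call:
servo_tool(
  deltas=[
    [[0.01,0.01,-0.1,0],[0.01,0.01,-0.2,0],[0.01,0.01,-0.3,0],[0.01,0.01,-0.4,0],[0.01,0.01,-0.44,0]],
  ],
)

```text
time: 14.95
eef_pos: [0.4956, 0.2771, 0.0745]
tcp_rot: [-0.525, -0.473, 0.527, -0.472]
contact_force: [-1.0, -0.1, -1.4]
opening: 0.106
```

Call:
servo_tool(
  deltas=[
    [[0,0,-0.02,0],[0,0,-0.04,0],[0,0,-0.06,0],[0,0,-0.08,0],[0,0,-0.1,0]],
  ],
)

```text
time: 15.45
eef_pos: [0.4983, 0.2784, 0.0683]
tcp_rot: [0.528, 0.472, -0.525, 0.473]
contact_force: [0.6, 2.2, 0.4]
opening: 0.109
```

Call:
servo_tool(
  deltas=[
    [[0,0.01,-0.02,0],[0,0.01,-0.04,0],[0,0.01,-0.06,0],[0,0.01,-0.08,0],[0,0.01,-0.1,0]],
  ],
)

```text
time: 15.95
eef_pos: [0.4969, 0.2787, 0.0566]
tcp_rot: [0.526, 0.472, -0.526, 0.472]
contact_force: [1.3, 1.9, 1.5]
opening: 0.108
```

Call:
servo_tool(
  deltas=[
    [[0,0,-0.02,0],[0,0,-0.03,0],[0,0,-0.04,0],[0,0,-0.05,0],[0,0,-0.05,0]],
  ],
)

```text
time: 16.45
eef_pos: [0.497, 0.2787, 0.0517]
tcp_rot: [0.526, 0.472, -0.526, 0.472]
contact_force: [1.6, 2.9, 0.1]
opening: 0.114
```

Call:
servo_tool(
  deltas=[
    [[0,0.005,-0.01,0],[0,0.005,-0.01,0],[0,0.005,-0.02,0],[0,0.005,-0.02,0],[0,0.005,-0.02,0]],
  ],
)

```text
time: 16.95
eef_pos: [0.4968, 0.2789, 0.0498]
tcp_rot: [-0.526, -0.472, 0.526, -0.472]
contact_force: [-0.4, 0.3, 0.9]
opening: 0.113
```

Call:
servo_tool(
  deltas=[
    [[0,0,-0.01,0],[0,0,-0.01,0],[0,0,-0.01,0],[0,0,-0.01,0],[0,0,-0.01,0]],
  ],
)

```text
time: 17.45
eef_pos: [0.4969, 0.279, 0.0498]
tcp_rot: [-0.526, -0.472, 0.526, -0.472]
contact_force: [-1.7, 0.6, 6.9]
opening: 0.113
```

Contact at z 0.0498 with Fz about 7 N matches the expected seated height (0.049–0.050). Releasing and rising.

Call:
servo_tool(
  deltas=[
    [[0,0,0.01,0],[0,0,0.01,0],[0,0,0.01,0],[0,0,0.01,0],[0,0,0.01,0]],
  ],
  claw=-0.3,
)

```text
time: 17.95
eef_pos: [0.4967, 0.2788, 0.0494]
tcp_rot: [-0.526, -0.472, 0.526, -0.472]
contact_force: [-0.2, -0.1, 0.2]
opening: 0.354
```

Call:
servo_tool(
  deltas=[
    [[0,0,0.1,0],[0,0,0.25,0],[0,0,0.45,0],[0,0,0.65,0],[0,0,0.85,0]],
  ],
)

```text
time: 18.45
eef_pos: [0.4974, 0.2793, 0.1373]
tcp_rot: [0.527, 0.472, -0.526, 0.473]
contact_force: [0.0, -0.3, -0.3]
opening: 0.348
```

Call:
servo_tool(
  deltas=[
    [[-0.1,0.2,0,0],[-0.2,0.4,0,0],[-0.3,0.6,0,0],[-0.36,0.8,0,0],[-0.36,1,0,0]],
  ],
  claw=-1,
)

```text
time: 18.95
eef_pos: [0.4605, 0.3802, 0.1367]
tcp_rot: [0.527, 0.472, -0.525, 0.473]
contact_force: [-0.5, 0.8, 0.0]
opening: 0.001
```

Call:
servo_tool(
  deltas=[
    [[0,0.1,0,0],[0,0.2,0,0],[0,0.25,0,0],[0,0.25,0,0],[0,0.25,0,0]],
  ],
)

```text
time: 19.45
eef_pos: [0.461, 0.4036, 0.1347]
tcp_rot: [-0.526, -0.472, 0.526, -0.472]
contact_force: [-0.6, -0.2, 0.9]
opening: 0.001
```

```bash
python3 - <<'E'
from h import *
a=read_camera("scene");b=read_camera("top");s=get_state();X=s["eef_pos"];print(X,s["opening"],s["contact_force"],s["qpos"])
c=cv2.resize(a[190:310,150:250],None,fx=5,fy=5,interpolation=2)
an=np.radians(-6.2);R=np.array([[np.cos(an),-np.sin(an)],[np.sin(an),np.cos(an)]]);S=np.array([.4965,.2785])
for x in(31,-31):
    p=(px("scene",(*(S+R@[x/1000,0]),.111 if abs(x)==28 else .087))-[150,190]+.5)*5;cv2.drawMarker(c,tuple(int(v) for v in p),(0,255,0),0,12,1)
for P,col in(((*X[:2],X[2]+.034),(0,0,255)),((*X[:2],.080),(255,255,0))):
    p=(px("scene",P)-[150,190]+.5)*5;cv2.drawMarker(c,tuple(int(v) for v in p),col,0,12,1)
cv2.imwrite("pics/c9.png",c)
E
```

```text
[0.46098482 0.40344538 0.13463188] 0.0016257625829112013 [ 0.51532805  0.01082199 -0.02635671] [ 5.53553287e-01  2.09039169e-01  1.78929900e+00 -1.94924716e-04
  1.14367555e+00  2.23298457e+00]
```

View pics/c9.png

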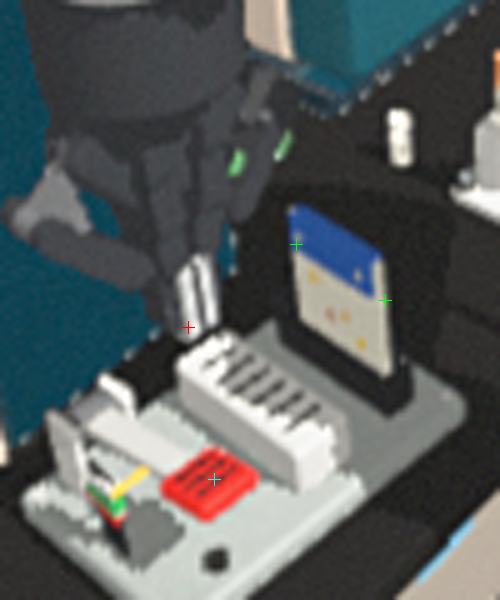

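The plate stands upright and seated, with the rail's lower edge on the predicted markers at (296,244) and (386,300). The closed fingers are over the red pad at (213,480). Descending to find contact.

Call:
servo_tool(
  deltas=[
    [[0,0,-0.15,0],[0,0,-0.3,0],[0,0,-0.45,0],[0,0,-0.6,0],[0,0,-0.7,0]],
  ],
)

```text
time: 20.05
eef_pos: [0.4597, 0.4033, 0.0619]
tcp_rot: [-0.525, -0.473, 0.527, -0.472]
contact_force: [0.2, -0.4, -0.1]
opening: -0.0
```

Call:
servo_tool(
  deltas=[
    [[0,0,-0.02,0],[0,0,-0.05,0],[0,0,-0.08,0],[0,0,-0.1,0],[0,0,-0.1,0]],
  ],
)

```text
time: 20.55
eef_pos: [0.461, 0.4041, 0.0549]
tcp_rot: [0.526, 0.472, -0.526, 0.472]
contact_force: [-0.4, -0.1, 0.3]
opening: 0.004
```

Call:
servo_tool(
  deltas=[
    [[0,0,-0.02,0],[0,0,-0.03,0],[0,0,-0.04,0],[0,0,-0.05,0],[0,0,-0.05,0]],
  ],
)

```text
time: 21.05
eef_pos: [0.4608, 0.404, 0.0495]
tcp_rot: [-0.526, -0.472, 0.526, -0.472]
contact_force: [0.2, 0.8, -0.3]
opening: 0.0
```

Call:
servo_tool(
  deltas=[
    [[0,0,-0.01,0],[0,0,-0.02,0],[0,0,-0.03,0],[0,0,-0.03,0],[0,0,-0.03,0]],
  ],
)

```text
time: 21.55
eef_pos: [0.4608, 0.4042, 0.047]
tcp_rot: [-0.526, -0.472, 0.526, -0.472]
contact_force: [-1.8, -0.3, 3.0]
opening: 0.001
```

Call:
servo_tool(
  deltas=[
    [[0,0,-0.01,0],[0,0,-0.02,0],[0,0,-0.03,0],[0,0,-0.03,0],[0,0,-0.03,0]],
  ],
)

```text
time: 22.05
eef_pos: [0.4608, 0.4042, 0.0437]
tcp_rot: [0.526, 0.472, -0.526, 0.472]
contact_force: [-1.3, 0.0, 3.1]
opening: 0.002
```

Call:
servo_tool(
  deltas=[
    [[0,0,-0.02,0],[0,0,-0.04,0],[0,0,-0.06,0],[0,0,-0.08,0],[0,0,-0.1,0]],
  ],
)

```text
time: 22.55
eef_pos: [0.4605, 0.4042, 0.0336]
tcp_rot: [-0.526, -0.473, 0.526, -0.472]
contact_force: [-3.7, 1.5, 5.5]
opening: 0.002
```

Call:
servo_tool(
  deltas=[
    [[0,0,-0.01,0],[0,0,-0.02,0],[0,0,-0.03,0],[0,0,-0.03,0],[0,0,-0.03,0]],
  ],
)

```text
time: 23.05
eef_pos: [0.4602, 0.4042, 0.0306]
tcp_rot: [-0.526, -0.473, 0.527, -0.472]
contact_force: [-4.4, 0.5, 5.8]
opening: 0.003
```

```bash
python3 - <<'E'
from h import *
a=read_camera("scene");s=get_state();print(s["eef_pos"],s["contact_force"])
cv2.imwrite("pics/s10.png",a)
cv2.imwrite("pics/c10.png",cv2.resize(a[225:310,150:240],None,fx=6.5,fy=6.5,interpolation=2))
E
```

```text
[0.46016462 0.40419581 0.03063077] [-4.77048437  0.95976904  5.02092992]
```

View pics/c10.png

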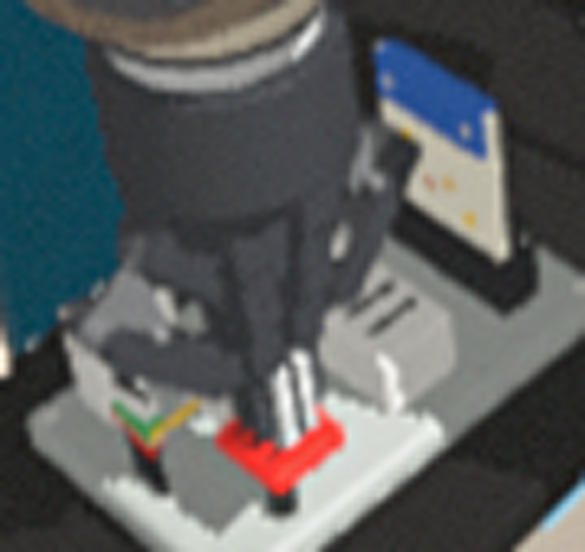

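```bash
cat > lev.py <<'E'
from h import *
an=np.radians(-6.2);R=np.array([[np.cos(an),-np.sin(an)],[np.sin(an),np.cos(an)]]);o=np.array([.5035,.3425])
def pad(th,dx,dy,up=7):
    a=.2-th;l=90-dx; x=40-l*np.cos(a)+up*np.sin(a);z=55+l*np.sin(a)+up*np.cos(a)
    return px("scene",(*(o+R@np.array([x,56+dy])/1000),z/1000))
def ext(f):
    a=cv2.resize(f[260:310,165:215],None,fx=4,fy=4,interpolation=2);h=cv2.cvtColor(a,cv2.COLOR_BGR2HSV)
    m=cv2.inRange(h,(0,140,90),(6,255,255))|cv2.inRange(h,(174,140,90),(180,255,255))
    n,l,s,_=cv2.connectedComponentsWithStats(m);
    k=max(range(1,n),key=lambda i:s[i,4]*(s[i,0]+s[i,2]/2>60));ys,xs=np.nonzero(l==k)
    g=lambda i:np.round([165+(xs[i]+.5)/4-.5,260+(ys[i]+.5)/4-.5],1)
    return {"L":g(xs.argmin()),"R":g(xs.argmax()),"B":g(ys.argmax())}
if __name__=="__main__":
    print("released",ext(cv2.imread("pics/s0.png")));print("now",ext(cv2.imread("pics/s10.png")))
    for th in(0,.1,.13,.16,.2,.24,.28):
        print(th,"L",pad(th,17,16).round(1),"R",pad(th,-17,-16).round(1),"B",pad(th,-17,16).round(1))
E
python3 lev.py
```

```text
released {'L': array([181.9, 287.1]), 'R': array([201.1, 284.9]), 'B': array([190.4, 293.6])}
now {'L': array([182.9, 292.1]), 'R': array([202.1, 291.4]), 'B': array([191.9, 300.6])}
0 L [181.1 286.6] R [202.4 283.6] B [190.8 292.5]
0.1 L [182.  289.3] R [203.6 287.4] B [192.1 296.5]
0.13 L [182.3 290.1] R [203.9 288.6] B [192.4 297.6]
0.16 L [182.5 290.8] R [204.2 289.7] B [192.7 298.7]
0.2 L [182.8 291.8] R [204.5 291.1] B [193.  300.2]
0.24 L [183.  292.8] R [204.7 292.5] B [193.3 301.5]
0.28 L [183.2 293.7] R [204.9 293.8] B [193.6 302.9]
```

The image shift of the pad edges gives about 0.18 rad and the travel gives about 0.19, both in the green. I'll nudge down 1 mm, hold for over 2 s, then check again.

Call:
servo_tool(
  deltas=[
    [[0,0,-0.01,0],[0,0,-0.01,0],[0,0,-0.01,0],[0,0,-0.01,0],[0,0,-0.01,0]],
  ],
)

```text
time: 23.6
eef_pos: [0.4602, 0.4041, 0.0297]
tcp_rot: [-0.526, -0.473, 0.527, -0.472]
contact_force: [-4.8, 0.2, 6.2]
opening: -0.002
```

Call:
servo_tool(
  deltas=[
    [[0,0,0,0],[0,0,0,0],[0,0,0,0],[0,0,0,0],[0,0,0,0]],
  ],
)

```text
time: 24.1
eef_pos: [0.4602, 0.4042, 0.0297]
tcp_rot: [-0.526, -0.473, 0.527, -0.472]
contact_force: [-5.2, 0.2, 5.3]
opening: 0.004
```

Call:
servo_tool(
  deltas=[
    [[0,0,0,0],[0,0,0,0],[0,0,0,0],[0,0,0,0],[0,0,0,0]],
  ],
)

```text
time: 24.6
eef_pos: [0.4602, 0.4042, 0.0297]
tcp_rot: [-0.526, -0.473, 0.527, -0.472]
contact_force: [-4.2, 1.3, 5.0]
opening: -0.003
```

Call:
servo_tool(
  deltas=[
    [[0,0,0,0],[0,0,0,0],[0,0,0,0],[0,0,0,0],[0,0,0,0]],
  ],
)

```text
time: 25.1
eef_pos: [0.4602, 0.4042, 0.0297]
tcp_rot: [-0.526, -0.473, 0.527, -0.472]
contact_force: [-5.0, 1.7, 5.9]
opening: -0.004
```

Call:
servo_tool(
  deltas=[
    [[0,0,0,0],[0,0,0,0],[0,0,0,0],[0,0,0,0],[0,0,0,0]],
  ],
)

```text
time: 25.6
eef_pos: [0.4602, 0.4042, 0.0297]
tcp_rot: [-0.526, -0.473, 0.527, -0.472]
contact_force: [-3.7, 0.7, 5.5]
opening: 0.002
```

Call:
servo_tool(
  deltas=[
    [[0,0,0,0],[0,0,0,0],[0,0,0,0],[0,0,0,0],[0,0,0,0]],
  ],
)

```text
time: 26.1
eef_pos: [0.4602, 0.4042, 0.0297]
tcp_rot: [-0.526, -0.473, 0.527, -0.472]
contact_force: [-5.3, 1.3, 6.0]
opening: -0.002
```

Call:
servo_tool(
  deltas=[
    [[0,0,0,0],[0,0,0,0],[0,0,0,0],[0,0,0,0],[0,0,0,0]],
  ],
)

```text
time: 26.6
eef_pos: [0.4602, 0.4042, 0.0297]
tcp_rot: [-0.526, -0.473, 0.527, -0.472]
contact_force: [-4.2, 0.5, 6.0]
opening: 0.002
```

```bash
python3 - <<'E'
from lev import *
a=read_camera("scene");s=get_state();print(s["time"],s["eef_pos"],s["contact_force"],s["opening"],ext(a))
cv2.imwrite("pics/s11.png",a);cv2.imwrite("pics/c11.png",np.hstack([cv2.resize(a[265:305,155:215],(600,400),interpolation=2),cv2.resize(a[180:300,240:300],(200,400))]))
E
```

```text
26.65 [0.46016618 0.40420508 0.02969183] [-4.06731001  0.54356111  6.29322138] -0.0018063751419101221 {'L': array([183.1, 291.9]), 'R': array([202.1, 291.4]), 'B': array([191.9, 301.1])}
```

```bash
python3 - <<'E'
from h import *
for f in("s0","s11"):
    h=cv2.cvtColor(cv2.imread(f"pics/{f}.png"),cv2.COLOR_BGR2HSV)
    for lo,hi,b in(((5,120,100),(22,255,255),(240,190,275,222)),((82,100,150),(95,255,255),(290,165,310,210)),((108,90,40),(130,255,255),(200,225,232,262))):
        ys,xs=np.nonzero(cv2.inRange(h,lo,hi)[b[1]:b[3],b[0]:b[2]]);print(f,len(xs),xs.mean()+b[0] if len(xs) else 0,ys.mean()+b[1] if len(xs) else 0)
print(px("scene",(.4965,.2835,.099)))
print(sign_off())
E
```

```text
s0 158 257.373417721519 205.70253164556962
s0 252 300.3095238095238 189.34126984126985
s0 0 0 0
s11 158 257.373417721519 205.8227848101266
s11 260 300.25384615384615 189.15
s11 175 216.13714285714286 238.5257142857143
[215.70922742 241.2753741 ]
the job is handed in; nothing more can be done
None
```

The blue plate is out of the rack and standing upright and seated in the viewer slot. I let go of it, then pressed the red lever with closed fingers. The lever was held still for about 3 s and was still held down when I handed the job in at about 26.7 s.

- **First grasp missed:** the gripper closed fully on nothing and disturbed nothing. The pictures showed the finger ends about 34 mm higher than the reported position, so I corrected for that and the second grasp held.
- **Plate seating:** it met the slot floor at the expected height with about 7 N. After release the rail's lower edge was where it should be in the picture. At the end the rail was about 3 px from a rough prediction.
- **Lever angle:** the shift of the pad's edges in the picture and the finger travel both give about 0.19–0.20 rad, mid-green. The vertical force was 5–6 N, a little under the stated 7 N, with 4–5 N of sideways friction.
- **Pointer not confirmed:** I couldn't tell its position on the gauge clearly in the picture before the last 1 mm press, and the picture limit stopped me viewing a later one.
- **Other things:** the orange and turquoise plates had not moved (under 0.2 px). I did not re-measure the beaker, vial rack or tape roll, but the arm stayed well clear of them.

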